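# Rock the tall relay out of its socket

## Robot

A 6-joint arm with a two-finger parallel gripper is mounted at the origin on a cart in front of the work surface, level with it; the furniture and walls round the work are solid. World frame = base frame: x ahead of the robot, y to its left, z up, the work surface at z = 0. Lengths are in mm, angles in degrees, forces in N, time in s.
With the tool pointing down it reaches from about 350 to 850 mm from the base axis. Payload 8.1 kg.
Tool frame: the origin (TCP) lies on the mounting face of the last link; the fingertips stand 173 mm ahead of it and the grasp point (between the pads) lies 155 mm ahead of it; z points along the fingers, y is the direction in which the jaws open and shut (so a half turn about z gives the same grasp; the last joint's range is limited). The gripper opens to 85 mm and grips with 20 to 120 N. Pads are 22 mm wide; open, the fingers measure 114 mm over their backs; the gripper's body (76 mm by 85 mm) begins 54 mm behind the grasp point. The pads swing forward as they close: fully open they stand 13 mm farther back than shut.
Start: joints at [-82.128, 7.471, 85.268, -0, 87.261, -4.893], TCP at [132.597, -585.171, 404.692] pointing down, gripper open.
Joint ranges: [-169.43, 169.43], [-51.17, 129.36], [1.28, 143.12], [-76.62, 256.62], [0, 156.53], [-152.29, 152.29]. Speed limits (degrees/s): [136.94, 136.94, 159.86, 180, 180, 180].

## Interface

Orientations are given as [roll, pitch, yaw] about the fixed x, y, z axes, in that order (R = Rz(yaw) Ry(pitch) Rx(roll)).
In Python, from bench import * gives the robot as it stands.
- The arm moves only by the shell command python3 -m jog 'ROWS' [FORCE]. ROWS is JSON, a list of rows, each an object of numbers: "tx", "ty", "tz": the shift along the tool's x, y, z as a fraction of full scale; "ax", "ay", "az": the turn, a rotation vector about the tool's x, y, z as a fraction of full scale; "hand": the opening, from 0 (shut) to 1 (fully open). A call has 1 to 5 rows; each row is the pose to reach, as a shift and turn from the pose commanded when the call began, along the tool's axes at that moment; what a row does not reach only later rows make up. Full scale, the value 1, is 150 mm for a shift and 45 degrees for a turn. A row lasts 1/12 s, in which the tool goes at most 41.7 mm and 7.16 degrees, less where a joint would pass 70% of its speed; a pose out of reach is approached as far as the arm can. A call with a number of a shift or a turn outside -1 to 1 is refused whole. A call with a gripper value outside its range is refused whole. The fingers move at their own pace and stop on an object; FORCE is the grip in N (left out, the last holds). Time passes only in rows, so rows that repeat a pose let the fingers close. It gives the time, the measured TCP pose, the force and the opening at its end, in the units of the state.
- sense(): the state, without advancing time (a new reading comes with each control period).
- snapshot(name): name is "side" or "top"; returns a dict with "pixels" (400x640x3 uint8, red, green, blue), "z_map" (400x640 float32, mm along the optical axis (not along the pixel's ray), 0 where there is no reading), "intrinsics" (3x3 intrinsics, pixels), "D" ([k1, k2, p1, p2, k3] as OpenCV has them; the pictures are not rectified), "R" (3x3) and "t" (3): a world point X has camera coordinates R X + t. Camera axes: x right, y down, z forward; pixel columns grow to the right and rows downward; lengths in mm; the calibration is good to about 2 mm. A picture is of the moment at which its call begins.
- hand_in(): hands the job in, once; it reports no verdict.
The state is a dict: "time": time; "joint_pos": joint angles; "qd": joint speeds; "joint_efforts": joint torques, N m; "tool_pos": TCP position; "tcp_rot": TCP orientation; "ft_force": force on the tool from outside, world axes, zero at the start; "wrist_torque": the same for the moment, N m; "finger_gap": finger opening in mm.
Only numpy, scipy, OpenCV 4.12 (cv2) and the standard library are available. Lean on these libraries where they do the work, as an engineer would, in place of code of your own. Each camera call takes 0.05 s, during which the arm holds its last target.

## Task

Pull the tall square relay out of its socket base without bending its contacts: hold it by its cover and rock it, first leaning it about 12 degrees toward the screw terminals of its base, then about as far the other way while its plug is still in the socket, until it rises free. Then stand it upright in the open driver tray and let go.

Things in the scene. Friction and masses are not known exactly. Their poses are not given: they have to be found in the camera images.
- tall_relay: Tall black relay (0.08 kg): square cover 38 (x) x 42 (y) x 46 mm high, gripped by its sides. Origin: centre of the cover's underside, which rests on the socket's top; z up, axes as relay_socket's at the start. Below it a plug 26 x 24 mm goes 13 mm deep; brass ridges on its +y and -y sides catch under sprung contacts. Its neighbours (a low square relay, a round timer) are fixed.
- relay_top (a point): Centre of the top face of the tall relay, 46 mm above the relay's origin. In the socket's frame its y shows which way the relay leans: plus is toward the screw terminals.
- relay_socket: Grey base of the tall relay, fixed, 52 x 54 mm, 28 mm high; origin on the desk below the well's centre, z up. Screw terminals on an 18 mm step at +y (to 47 mm). A contact at +y and one at -y hold about 10 N each. Leaned to +y, the relay turns on its cover's lower +y edge (21 mm out) and its -y side snaps free at about 7 degrees (go to 12); mirrored for -y. A freed side can be pushed back in.
- tray: Open blue driver tray, fixed, 129 mm long (its x) by 67 mm wide (its y), walls 13 mm high and 2 mm thick; lined with a flat dark rubber mat whose top lies 11 mm above its underside; origin at the middle of its underside. The relay standing in it has its origin 24 mm above the tray's underside.
There are look-alikes about, which are no part of the job. What is shaped like the tall_relay but blue or purple is not meant.

How it is judged (in metres and radians):
On the way, in this order (a step that is already met when the one before it is completed fails the run):
1. with its plug still in the socket, the tall relay has been leaned at least 7 degrees toward the screw terminals (angle between tall_relay's own z axis and vertical above 0.122 rad and y of relay_top in the frame of relay_socket above 0.003 m and z of tall_relay in the frame of relay_socket below 0.04 m and horizontal distance between tall_relay and relay_socket below 0.015 m), for 0.05 s.
2. then, with its plug still in the socket, it has been leaned at least 5 degrees the other way (angle between tall_relay's own z axis and vertical above 0.087 rad and y of relay_top in the frame of relay_socket below -0.002 m and z of tall_relay in the frame of relay_socket below 0.042 m and horizontal distance between tall_relay and relay_socket below 0.015 m), for 0.05 s.
At the end, for the whole second after the job is handed in: The tall relay stands in the tray: its centre within 55 mm (along the tray) and 22 mm (across it) of the tray's middle, down on the mat within 6 mm, upright within 11 degrees, at rest and released (x of tall_relay in the frame of tray between -0.055 and 0.055 m and y of tall_relay in the frame of tray between -0.022 and 0.022 m and z of tall_relay in the frame of tray below 0.03 m and angle between tall_relay's own z axis and vertical below 0.2 rad and linear speed of tall_relay below 0.02 m/s); the robot touches nothing.
It fails at once if the relay was leaned more than 25 degrees while its plug was in the socket (bent contacts) (angle between tall_relay's own z axis and vertical above 0.44 rad and distance between tall_relay and relay_socket below 0.041 m).
It also fails if it takes over 45 s, if anything falls off the work surface, if the arm or the gripper's body presses on something with over 40 N, if the wrist force passes 120 N, or if a joint passes its speed limit or range.

## Working session

There is one attempt and no reset: what is moved stays moved. The work goes in short steps, Python scripts to look and compute and a shell command to move; the robot and the scene stay as the last step left them, time stands still between calls to the robot, and variables do not carry over. Pictures are saved under pics/ and viewed, and the job is handed in when it is done.

```bash
ls; mkdir -p pics
python3 - <<'E'
from bench import *
import cv2,numpy as np,pickle
s=sense();print({k:np.round(v,3).tolist() for k,v in s.items()})
for n in("side","top"):
    d=snapshot(n);cv2.imwrite(f"pics/{n}0.png",d["pixels"][:,:,::-1]);pickle.dump(d,open(f"{n}0.pkl","wb"))
    print(n,d["intrinsics"],d["D"],d["R"],d["t"],-np.array(d["R"]).T@d["t"])
E
```

```text
pics
{'time': 0.0, 'joint_pos': [-82.129, 7.515, 85.331, 0.001, 87.263, -4.892], 'qd': [-0.055, -0.038, 0.024, 0.023, -0.133, -0.086], 'joint_efforts': [-0.002, -56.94, -50.055, -0.001, 0.014, 0.0], 'tool_pos': [132.553, -584.926, 403.62], 'tcp_rot': [-179.891, -0.01, 12.763], 'ft_force': [0.061, 0.808, -0.291], 'wrist_torque': [-0.033, -0.025, 0.039], 'finger_gap': 85.538}
side [[484.06625419   0.         314.3003519 ]
 [  0.         484.06625419 192.96839026]
 [  0.           0.           1.        ]] [-0.07825273  0.          0.          0.          0.        ] [[ 0.92370968 -0.38271909 -0.01692721]
 [-0.23250384 -0.52494548 -0.81876383]
 [ 0.30447069  0.76023571 -0.57388088]] [-411.99631627  295.72075364  613.34695945] [ 262.57502413 -468.72984616  587.13959962]
top [[430.31630635   0.         317.84369248]
 [  0.         430.31630635 204.3662477 ]
 [  0.           0.           1.        ]] [-0.11033915  0.          0.          0.          0.        ] [[ 0.01648951 -0.99985517 -0.00421072]
 [-0.98708864 -0.01560762 -0.15941271]
 [ 0.1593239   0.00678499 -0.98720305]] [171.44972449 519.85346198 848.08066903] [375.19480677 173.78434995 920.82099663]
```

View pics/side0.png

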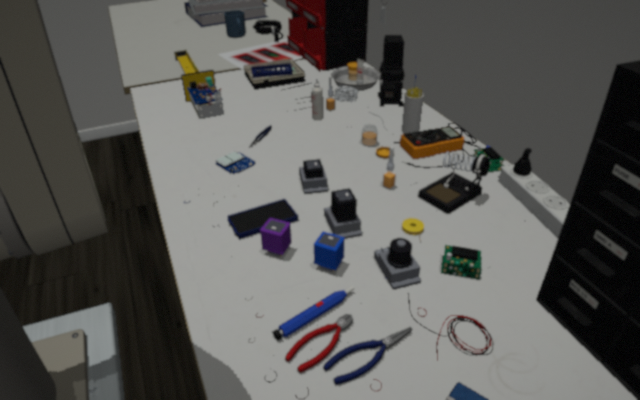

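View pics/top0.png

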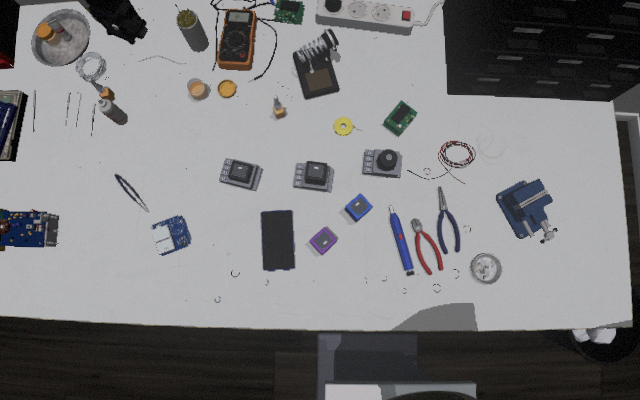

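The side view shows the tall relay at about (343,205), between the low relay (313,170) and the round timer (400,252). The tray is at (263,217), with purple and blue look-alikes at (276,235) and (329,250). In the top view the relay is at (315,172) and the tray at (278,240). Next I'll zoom in.

```bash
cat > h.py <<'E'
import numpy as np,cv2,pickle
def rays(d):
    H,W=d["z_map"].shape
    u,v=np.meshgrid(np.arange(W),np.arange(H))
    p=cv2.undistortPoints(np.stack([u,v],-1).reshape(-1,1,2).astype(np.float64),np.array(d["intrinsics"]),np.array(d["D"])).reshape(H,W,2)
    return np.dstack([p,np.ones((H,W))])
def cloud(d):
    P=rays(d)*d["z_map"][...,None]
    X=(P-np.array(d["t"]))@np.array(d["R"]); X[d["z_map"]==0]=np.nan
    return X
def plane(d,uv,z):
    p=cv2.undistortPoints(np.array(uv,float).reshape(-1,1,2),np.array(d["intrinsics"]),np.array(d["D"])).reshape(-1,2)
    r=np.c_[p,np.ones(len(p))]@np.array(d["R"]); c=-np.array(d["R"]).T@d["t"]
    return c+r*((z-c[2])/r[:,2])[:,None]
def proj(d,X):
    return cv2.projectPoints(np.array(X,float).reshape(-1,3),cv2.Rodrigues(np.array(d["R"]))[0],np.array(d["t"],float),np.array(d["intrinsics"]),np.array(d["D"]))[0].reshape(-1,2)
E
python3 - <<'E'
import pickle,cv2,numpy as np
from h import *
t=pickle.load(open("top0.pkl","rb"));s=pickle.load(open("side0.pkl","rb"))
a=t["pixels"][130:280,210:410,::-1];cv2.imwrite("pics/tz.png",cv2.resize(a,None,fx=4,fy=4,interpolation=2))
a=s["pixels"][140:290,220:420,::-1];cv2.imwrite("pics/sz.png",cv2.resize(a,None,fx=4,fy=4,interpolation=2))
C=cloud(t)
for n,(v,u) in dict(relay=(168,316),low=(168,240),timer=(157,388),tray=(240,278),desk=(290,310)).items(): print(n,np.round(C[v,u],1))
def rect(m,n):
    p=C[m][:,:2].astype(np.float32); r=cv2.minAreaRect(p);print(n,len(p),np.round(np.median(C[m],0),1),r)
uu,vv=np.meshgrid(np.arange(640),np.arange(400))
def box(u0,u1,v0,v1):return (uu>=u0)&(uu<=u1)&(vv>=v0)&(vv<=v1)
B=box(290,338,155,196)
print(np.histogram(C[B][:,2],bins=np.arange(-6,90,6)))
rect(B&(C[...,2]>68)&(C[...,2]<82),"relaytop")
rect(B&(C[...,2]>22)&(C[...,2]<33),"sockettop")
rect(B&(C[...,2]>10)&(C[...,2]<82),"all")
T=box(255,302,202,278);print(np.histogram(C[T][:,2],bins=np.arange(-6,30,3)))
rect(T&(C[...,2]>6)&(C[...,2]<40),"tray")
C2=cloud(s);m=np.zeros_like(B)
X=C2.reshape(-1,3)
S=(uu>320)&(uu<365)&(vv>180)&(vv<240)&(C2[...,2]>68)&(C2[...,2]<85);p=C2[S];print(len(p),np.median(p,0),cv2.minAreaRect(p[:,:2].astype(np.float32)))
S=(uu>222)&(uu<300)&(vv>195)&(vv<238)&(C2[...,2]>7)&(C2[...,2]<18);p=C2[S];print(len(p),np.median(p,0),cv2.minAreaRect(p[:,:2].astype(np.float32)))
E
```

```text
relay [586.7 184.6  72.4]
low [589.6 343.2  52.3]
timer [612.5  37.9  71.5]
tray [444.2 263.   12.4]
desk [340.5 193.7  -1.3]
(array([448, 600, 108,  90, 150, 171,  25,  16,  13,  10,  14,  13,  39,
       351,   4]), array([-6,  0,  6, 12, 18, 24, 30, 36, 42, 48, 54, 60, 66, 72, 78, 84]))
relaytop 389 [580.  186.4  74.4] ((581.2713623046875, 186.1455535888672), (41.80986022949219, 39.07194137573242), 82.97410583496094)
sockettop 207 [563.3 186.5  28.1] ((580.9719848632812, 193.9989013671875), (69.19683837890625, 50.73851013183594), 83.28748321533203)
all 912 [575.1 192.8  37.2] ((581.5275268554688, 191.87969970703125), (82.08438110351562, 52.8232307434082), 82.66663360595703)
(array([  59,  793,  891,   84,  155, 1062,  595,   44,    0,    0,    0]), array([-6, -3,  0,  3,  6,  9, 12, 15, 18, 21, 24, 27]))
tray 1856 [444.5 265.7  11.3] ((443.9106140136719, 265.5278625488281), (128.7356719970703, 67.11937713623047), 4.664462566375732)
330 [579.84666382 179.46716532  74.03186508] ((581.5352172851562, 183.15594482421875), (44.9916877746582, 38.17654037475586), 82.06123352050781)
1375 [438.21470198 264.74467496  11.36360186] ((444.9606018066406, 263.1849365234375), (129.33876037597656, 70.2044448852539), 4.160494804382324)
```

View pics/tz.png

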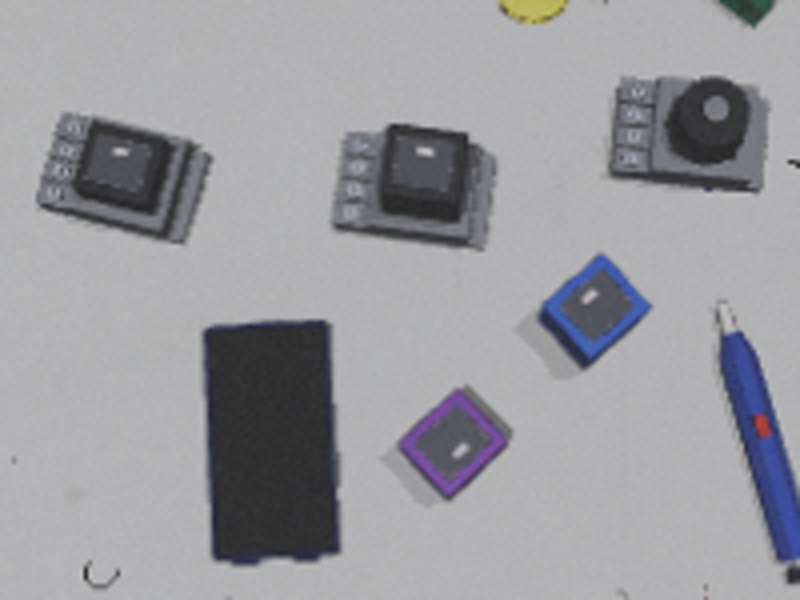

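View pics/sz.png

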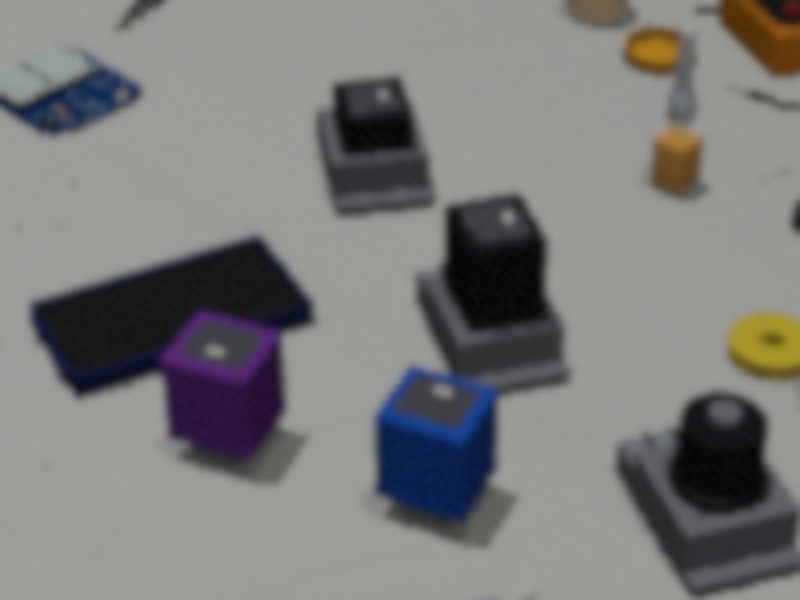

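The relay stands at about (581,186) with its top at z≈74, which matches 28+46. The socket yaw is about -7° and the screw terminals face world +y. The tray centre is (444,265.5), measured 129x67, yaw about 4.5°. I'll grip the cover's ±y faces with the tool at yaw -7 and start the transit.

```bash
for i in 1; do python3 -m jog '[{"tx":0.93,"ty":-1,"tz":0,"hand":1},{"tx":0.93,"ty":-1,"tz":0,"hand":1},{"tx":0.93,"ty":-1,"tz":0,"hand":1},{"tx":0.93,"ty":-1,"tz":0,"hand":1},{"tx":0.93,"ty":-1,"tz":0,"hand":1}]' 60
python3 -m jog '[{"tx":0.93,"ty":-1,"hand":1},{"tx":0.93,"ty":-1,"hand":1},{"tx":0.93,"ty":-1,"hand":1},{"tx":0.93,"ty":-1,"hand":1},{"tx":0.93,"ty":-1,"hand":1}]'
done
```

```text
invalid input at $[0]: expected keys tx, ty, tz, ax, ay, az, hand
invalid input at $[0]: expected keys tx, ty, tz, ax, ay, az, hand
```

```bash
python3 -m jog '[{"tx":0.93,"ty":-1,"tz":0,"ax":0,"ay":0,"az":0,"hand":1},{"tx":0.93,"ty":-1,"tz":0,"ax":0,"ay":0,"az":0,"hand":1},{"tx":0.93,"ty":-1,"tz":0,"ax":0,"ay":0,"az":0,"hand":1},{"tx":0.93,"ty":-1,"tz":0,"ax":0,"ay":0,"az":0,"hand":1},{"tx":0.93,"ty":-1,"tz":0,"ax":0,"ay":0,"az":0,"hand":1}]' 60
python3 -m jog '[{"tx":0.93,"ty":-1,"tz":0,"ax":0,"ay":0,"az":0,"hand":1},{"tx":0.93,"ty":-1,"tz":0,"ax":0,"ay":0,"az":0,"hand":1},{"tx":0.93,"ty":-1,"tz":0,"ax":0,"ay":0,"az":0,"hand":1},{"tx":0.93,"ty":-1,"tz":0,"ax":0,"ay":0,"az":0,"hand":1},{"tx":0.93,"ty":-1,"tz":0,"ax":0,"ay":0,"az":0,"hand":1}]'
```

```text
time: 0.52
tool_pos: [236.0, -406.0, 404.0]
tcp_rot: [-179.9, -0.0, 12.7]
ft_force: [0.8, -0.2, 0.8]
finger_gap: 85.4
time: 0.93
tool_pos: [338.8, -228.7, 404.5]
tcp_rot: [-180.0, -0.0, 12.8]
ft_force: [0.2, -0.5, 0.1]
finger_gap: 85.4
```

```bash
python3 -m jog '[{"tx":0.93,"ty":-1,"tz":0.1,"ax":0,"ay":0,"az":0,"hand":1},{"tx":0.93,"ty":-1,"tz":0.1,"ax":0,"ay":0,"az":0,"hand":1},{"tx":0.93,"ty":-1,"tz":0.1,"ax":0,"ay":0,"az":0,"hand":1},{"tx":0.93,"ty":-1,"tz":0.1,"ax":0,"ay":0,"az":0,"hand":1},{"tx":0.93,"ty":-1,"tz":0.1,"ax":0,"ay":0,"az":0,"hand":1}]'
python3 -m jog '[{"tx":0.93,"ty":-1,"tz":0.1,"ax":0,"ay":0,"az":0.43,"hand":1},{"tx":0.93,"ty":-1,"tz":0.1,"ax":0,"ay":0,"az":0.43,"hand":1},{"tx":0.93,"ty":-1,"tz":0.1,"ax":0,"ay":0,"az":0.43,"hand":1},{"tx":0.93,"ty":-1,"tz":0.1,"ax":0,"ay":0,"az":0.43,"hand":1},{"tx":0.93,"ty":-1,"tz":0.1,"ax":0,"ay":0,"az":0.43,"hand":1}]'
cat > go.py <<'E'
import sys,numpy as np
from bench import *
from scipy.spatial.transform import Rotation as R
# go.py x y z roll pitch yaw -> shift in fractions and turn fractions
s=sense();r=R.from_euler('xyz',s["tcp_rot"],degrees=True)
a=list(map(float,sys.argv[1:]))
print(s["time"],np.round(s["tool_pos"],1),np.round(s["tcp_rot"],2),np.round(s["ft_force"],1),np.round(s["wrist_torque"],2),round(float(s["finger_gap"]),1))
if len(a)>2:
    print("t",np.round(r.inv().apply(np.array(a[:3])-s["tool_pos"])/150,3),"a",np.round((r.inv()*R.from_euler('xyz',a[3:],degrees=True)).as_rotvec(degrees=True)/45,3))
E
python3 go.py 581 186 300 180 0 -7
```

```text
time: 1.35
tool_pos: [441.8, -51.4, 389.4]
tcp_rot: [-180.0, -0.0, 12.8]
ft_force: [0.4, -1.1, 0.2]
finger_gap: 85.4
time: 1.77
tool_pos: [539.6, 116.5, 374.9]
tcp_rot: [180.0, 0.0, -6.7]
ft_force: [0.5, -1.0, -0.2]
finger_gap: 85.4
1.7667 [539.6 116.5 374.9] [ 1.7999e+02  2.0000e-02 -6.6500e+00] [ 0.5 -1.  -0.2] [ 0.01 -0.05 -0.  ] 85.4
t [ 0.221 -0.492  0.499] a [0.    0.    0.008]
```

```bash
python3 -m jog '[{"tx":0.22,"ty":-0.49,"tz":0.5,"ax":0,"ay":0,"az":0.01,"hand":1},{"tx":0.22,"ty":-0.49,"tz":0.5,"ax":0,"ay":0,"az":0.01,"hand":1},{"tx":0.22,"ty":-0.49,"tz":0.5,"ax":0,"ay":0,"az":0.01,"hand":1},{"tx":0.22,"ty":-0.49,"tz":0.5,"ax":0,"ay":0,"az":0.01,"hand":1},{"tx":0.22,"ty":-0.49,"tz":0.5,"ax":0,"ay":0,"az":0.01,"hand":1}]'
python3 go.py 581 186 213 180 0 -7
python3 - <<'E'
from bench import *
import cv2,pickle
for n in("side","top"):
    d=snapshot(n);pickle.dump(d,open(f"{n}1.pkl","wb"))
    a=d["pixels"][120:270,240:440,::-1];cv2.imwrite(f"pics/{n}1.png",cv2.resize(a,None,fx=4,fy=4,interpolation=2))
E
```

```text
time: 2.18
tool_pos: [579.6, 184.4, 297.8]
tcp_rot: [179.9, 0.3, -6.9]
ft_force: [-0.0, 0.4, -0.8]
finger_gap: 85.8
2.1833 [579.6 184.4 297.8] [179.89   0.27  -6.93] [-0.   0.4 -0.8] [ 0.02 -0.03 -0.03] 85.8
t [ 0.011 -0.013  0.565] a [0.002 0.006 0.001]
```

View pics/side1.png

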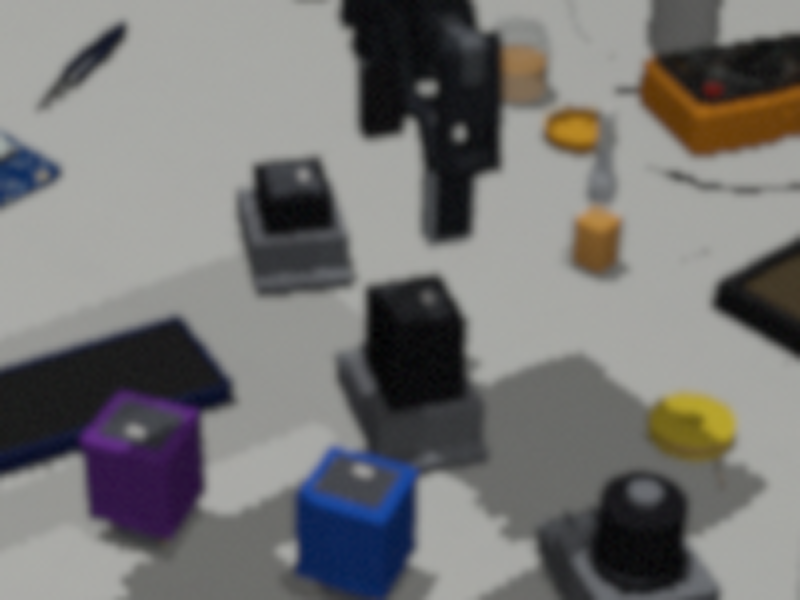

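The fingers, at crop (380,130) and (450,240), straddle the relay (415,340) along its y axis. I'll descend.

```bash
python3 -m jog '[{"tx":0.01,"ty":-0.01,"tz":0.28,"ax":0,"ay":0,"az":0,"hand":1},{"tx":0.01,"ty":-0.01,"tz":0.45,"ax":0,"ay":0,"az":0,"hand":1},{"tx":0.01,"ty":-0.01,"tz":0.56,"ax":0,"ay":0,"az":0,"hand":1},{"tx":0.01,"ty":-0.01,"tz":0.56,"ax":0,"ay":0,"az":0,"hand":1},{"tx":0.01,"ty":-0.01,"tz":0.56,"ax":0,"ay":0,"az":0,"hand":1}]'
python3 go.py 581 186 213 180 0 -7
python3 - <<'E'
from bench import *
import cv2,pickle
for n in("side","top"):
    d=snapshot(n);pickle.dump(d,open(f"{n}2.pkl","wb"))
    a=d["pixels"][120:270,240:440,::-1];cv2.imwrite(f"pics/{n}2.png",cv2.resize(a,None,fx=4,fy=4,interpolation=2))
E
```

```text
time: 2.7
tool_pos: [582.1, 184.1, 217.4]
tcp_rot: [180.0, -0.0, -7.1]
ft_force: [0.2, 0.5, 0.1]
finger_gap: 85.2
2.7 [582.1 184.1 217.4] [ 1.8e+02 -1.0e-02 -7.1e+00] [0.2 0.5 0.1] [ 0.03 -0.04  0.02] 85.2
t [-0.009 -0.012  0.029] a [ 0.    -0.    -0.002]
```

View pics/side2.png

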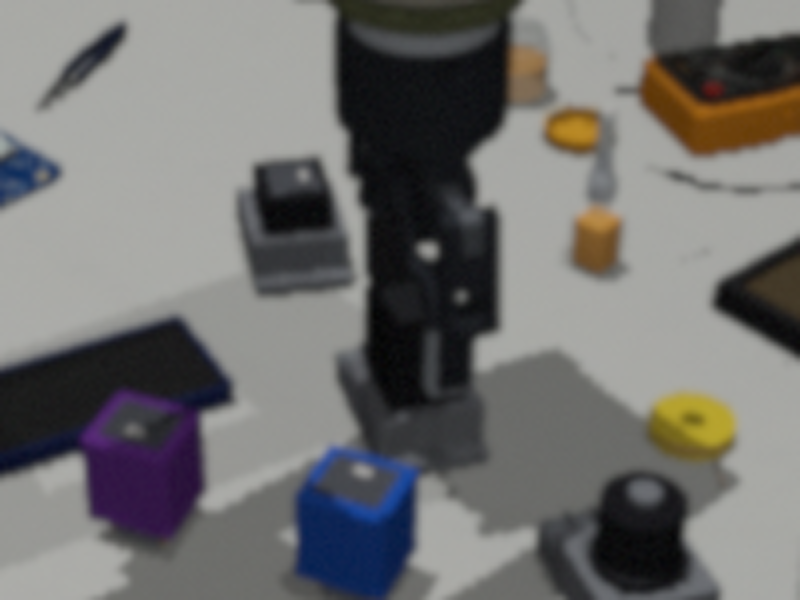

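View pics/top2.png

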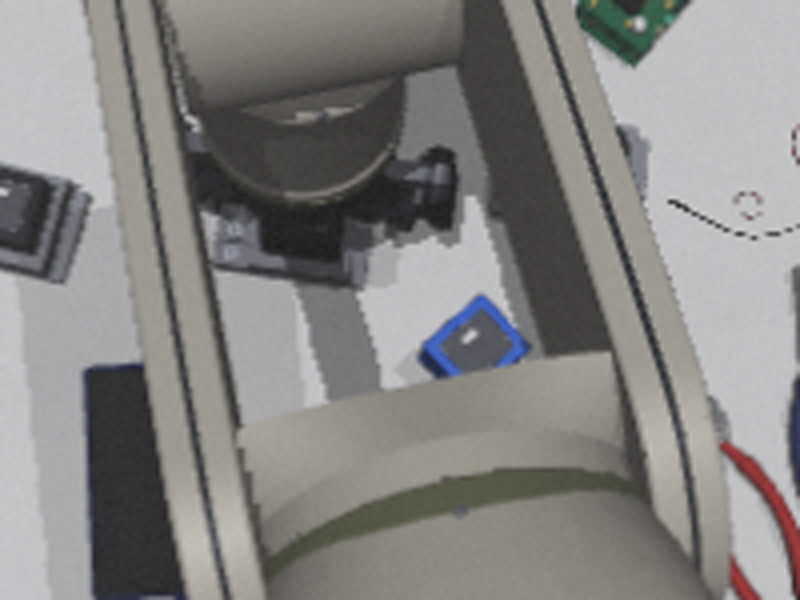

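The fingers straddle the cover. I'll lower about 9 mm, centre, then close.

```bash
python3 -m jog '[{"tx":0,"ty":-0.01,"tz":0.05,"ax":0,"ay":0,"az":0,"hand":1},{"tx":0,"ty":-0.01,"tz":0.05,"ax":0,"ay":0,"az":0,"hand":0.5},{"tx":0,"ty":-0.01,"tz":0.05,"ax":0,"ay":0,"az":0,"hand":0.3},{"tx":0,"ty":-0.01,"tz":0.05,"ax":0,"ay":0,"az":0,"hand":0.3},{"tx":0,"ty":-0.01,"tz":0.05,"ax":0,"ay":0,"az":0,"hand":0.3}]' 60
python3 -m jog '[{"tx":0,"ty":0,"tz":0,"ax":0,"ay":0,"az":0,"hand":0.3},{"tx":0,"ty":0,"tz":0,"ax":0,"ay":0,"az":0,"hand":0.3},{"tx":0,"ty":0,"tz":0,"ax":0,"ay":0,"az":0,"hand":0.3},{"tx":0,"ty":0,"tz":0,"ax":0,"ay":0,"az":0,"hand":0.3},{"tx":0,"ty":0,"tz":0,"ax":0,"ay":0,"az":0,"hand":0.3}]' 60
python3 go.py 581 186 208 180 0 -7
```

```text
time: 3.22
tool_pos: [582.4, 186.4, 209.6]
tcp_rot: [180.0, -0.0, -7.0]
ft_force: [-0.7, -2.1, -1.6]
finger_gap: 41.4
time: 3.63
tool_pos: [582.5, 186.3, 209.6]
tcp_rot: [180.0, -0.0, -7.0]
ft_force: [-1.0, -3.8, 5.4]
finger_gap: 41.4
3.6333 [582.5 186.3 209.6] [ 1.7998e+02 -4.0000e-02 -7.0400e+00] [-1.  -3.8  5.4] [-0.55  0.25  0.09] 41.4
t [-0.01   0.003  0.01 ] a [ 0.    -0.001 -0.001]
```

The gap is 41.4 mm, so it's gripped on the 42 mm faces. Next I'll work out the lean about the +y lower edge, then the counter-lean about the raised -y edge so the freed side isn't pushed back in.

```bash
cat > lean.py <<'E'
import numpy as np
def rot(th,v): # lean toward +y by th deg; v=(y,z)
    t=np.radians(th);c,s=np.cos(t),np.sin(t);y,z=v;return np.array([y*c+z*s,-y*s+z*c])
T=np.array([0.,209.6]);P=np.array([21.,28.3]);lift=0.4
print("lean +: from start")
for th in (3,6,9,12,13):
    p=P+rot(th,T-P)
    d=p-T; print(th,"ty",round(-d[0]/150,3),"tz",round(-d[1]/150,3),"ax",round(-th/45,3))
E
python3 lean.py
```

```text
lean +: from start
3 ty -0.063 tz -0.006 ax -0.067
6 ty -0.127 tz -0.008 ax -0.133
9 ty -0.191 tz -0.007 ax -0.2
12 ty -0.254 tz -0.003 ax -0.267
13 ty -0.275 tz -0.001 ax -0.289
```

```bash
python3 -m jog '[{"tx":0,"ty":-0.032,"tz":-0.005,"ax":-0.033,"ay":0,"az":0,"hand":0.3},{"tx":0,"ty":-0.063,"tz":-0.008,"ax":-0.067,"ay":0,"az":0,"hand":0.3},{"tx":0,"ty":-0.095,"tz":-0.009,"ax":-0.1,"ay":0,"az":0,"hand":0.3},{"tx":0,"ty":-0.127,"tz":-0.01,"ax":-0.133,"ay":0,"az":0,"hand":0.3},{"tx":0,"ty":-0.127,"tz":-0.01,"ax":-0.133,"ay":0,"az":0,"hand":0.3}]' 80
python3 go.py
```

```text
time: 4.05
tool_pos: [584.8, 206.0, 210.6]
tcp_rot: [173.9, -0.0, -7.0]
ft_force: [0.4, -6.5, 3.6]
finger_gap: 41.6
4.05 [584.8 206.  210.6] [ 1.7386e+02 -4.0000e-02 -6.9800e+00] [ 0.4 -6.5  3.6] [-1.   -0.16  0.01] 41.6
```

```bash
cat >> lean.py <<'E'
print("from 6 cmd")
R=lambda th: P+rot(th,T-P)
def rows(p0,a0,lst):
    for th,p in lst:
        d=rot(-a0,p-p0)
        print(th,"ty",round(-d[0]/150,3),"tz",round(-d[1]/150,3),"ax",round(-(th-a0)/45,3))
rows(R(6),6,[(a,R(a)) for a in (8,10,12,13)])
print("counter from 13, about raised -y edge")
E0=P+rot(13,np.array([-42,-0.3]))  # -y lower edge
A=R(13)
L=[(a,E0+rot(a-13,A-E0)) for a in (9,5,1,-3,-7,-10)]
rows(A,13,L)
O=P+rot(13,np.array([-21,-.3]))
for a,_ in L: print(a,E0+rot(a-13,O-E0))
E
python3 lean.py
```

```text
lean +: from start
3 ty -0.063 tz -0.006 ax -0.067
6 ty -0.127 tz -0.008 ax -0.133
9 ty -0.191 tz -0.007 ax -0.2
12 ty -0.254 tz -0.003 ax -0.267
13 ty -0.275 tz -0.001 ax -0.289
from 6 cmd
8 ty -0.042 tz -0.004 ax -0.044
10 ty -0.085 tz -0.007 ax -0.089
12 ty -0.127 tz -0.008 ax -0.133
13 ty -0.148 tz -0.008 ax -0.156
counter from 13, about raised -y edge
9 ty 0.085 tz -0.007 ax 0.089
5 ty 0.17 tz -0.008 ax 0.178
1 ty 0.255 tz -0.003 ax 0.267
-3 ty 0.339 tz 0.008 ax 0.356
-7 ty 0.423 tz 0.025 ax 0.444
-10 ty 0.484 tz 0.042 ax 0.511
9 [ 0.75042712 34.1705095 ]
5 [ 0.92906062 35.62536267]
1 [ 1.00577356 37.08913273]
-3 [ 0.98019219 38.55468834]
-7 [ 0.85244115 40.01488947]
-10 [ 0.68993478 41.10224499]
```

```bash
python3 -m jog '[{"tx":0,"ty":-0.042,"tz":-0.004,"ax":-0.044,"ay":0,"az":0,"hand":0.3},{"tx":0,"ty":-0.085,"tz":-0.007,"ax":-0.089,"ay":0,"az":0,"hand":0.3},{"tx":0,"ty":-0.127,"tz":-0.008,"ax":-0.133,"ay":0,"az":0,"hand":0.3},{"tx":0,"ty":-0.148,"tz":-0.008,"ax":-0.156,"ay":0,"az":0,"hand":0.3},{"tx":0,"ty":-0.148,"tz":-0.008,"ax":-0.156,"ay":0,"az":0,"hand":0.3}]' 80
python3 go.py
python3 - <<'E'
from bench import *
import cv2,pickle
for n in("side",):
    d=snapshot(n);pickle.dump(d,open(f"{n}3.pkl","wb"))
    a=d["pixels"][150:250,290:410,::-1];cv2.imwrite(f"pics/{n}3.png",cv2.resize(a,None,fx=6,fy=6,interpolation=2))
E
```

```text
time: 4.47
tool_pos: [587.4, 228.0, 209.5]
tcp_rot: [166.9, -0.0, -7.0]
ft_force: [0.1, -4.6, 5.2]
finger_gap: 41.3
4.4667 [587.4 228.  209.5] [ 1.6692e+02 -1.0000e-02 -6.9600e+00] [ 0.1 -4.6  5.2] [-1.01 -0.12  0.03] 41.3
```

View pics/side3.png

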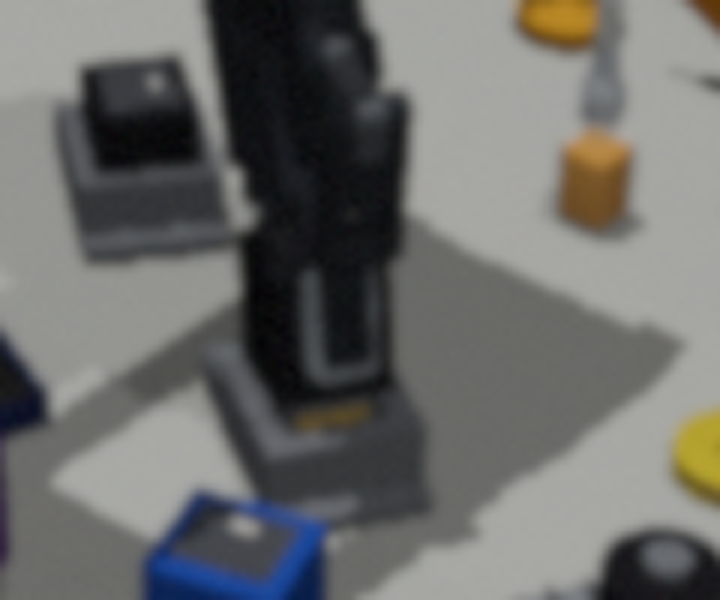

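The relay is leaning 13°. Brass shows at crop (335,415), so the -y side is up and free. Now the counter-lean.

```bash
python3 -m jog '[{"tx":0,"ty":0.085,"tz":-0.007,"ax":0.089,"ay":0,"az":0,"hand":0.3},{"tx":0,"ty":0.17,"tz":-0.006,"ax":0.178,"ay":0,"az":0,"hand":0.3},{"tx":0,"ty":0.255,"tz":0.002,"ax":0.267,"ay":0,"az":0,"hand":0.3},{"tx":0,"ty":0.339,"tz":0.016,"ax":0.356,"ay":0,"az":0,"hand":0.3},{"tx":0,"ty":0.423,"tz":0.035,"ax":0.444,"ay":0,"az":0,"hand":0.3}]' 80
python3 go.py
python3 -m jog '[{"tx":0,"ty":0.021,"tz":0,"ax":0.022,"ay":0,"az":0,"hand":0.3},{"tx":0,"ty":0.042,"tz":0.002,"ax":0.044,"ay":0,"az":0,"hand":0.3},{"tx":0,"ty":0.042,"tz":0.002,"ax":0.044,"ay":0,"az":0,"hand":0.3},{"tx":0,"ty":0.042,"tz":0.002,"ax":0.044,"ay":0,"az":0,"hand":0.3}]' 80
python3 go.py
python3 - <<'E'
from bench import *
import cv2,pickle
for n in("side",):
    d=snapshot(n);pickle.dump(d,open(f"{n}4.pkl","wb"))
    a=d["pixels"][150:250,290:410,::-1];cv2.imwrite(f"pics/{n}4.png",cv2.resize(a,None,fx=6,fy=6,interpolation=2))
E
```

```text
time: 4.93
tool_pos: [579.3, 164.4, 218.6]
tcp_rot: [-172.7, -0.0, -7.1]
ft_force: [-0.8, 0.5, -1.6]
finger_gap: 41.0
4.9333 [579.3 164.4 218.6] [-1.7272e+02 -5.0000e-02 -7.0700e+00] [-0.8  0.5 -1.6] [-0.06  0.07 -0.05] 41.0
time: 5.27
tool_pos: [578.6, 159.1, 217.1]
tcp_rot: [-171.1, 0.0, -7.0]
ft_force: [-0.0, -0.0, -0.5]
finger_gap: 41.3
5.2667 [578.6 159.1 217.1] [-1.7109e+02  4.0000e-02 -7.0400e+00] [-0.  -0.  -0.5] [-0.06  0.04  0.02] 41.3
```

View pics/side4.png

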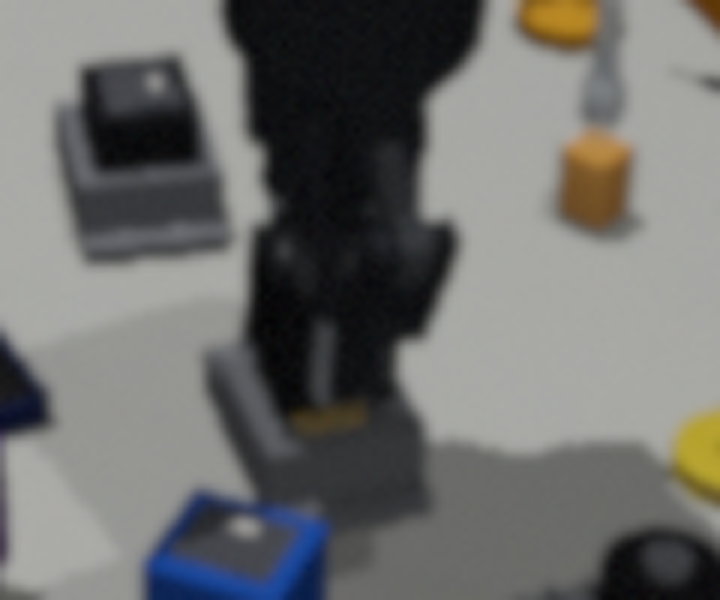

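Forces are about 0, and the relay's computed origin is at z≈37.7 in the socket frame with a lean of -8.9°, so it's free and step 2 is met. I'll lift next.

```bash
python3 go.py 578.6 159.1 257 -171.1 0 -7
```

```text
5.3167 [578.7 159.4 217.2] [-1.7109e+02  3.0000e-02 -7.0100e+00] [-0.4 -0.  -1.1] [-0.11 -0.02 -0.01] 41.3
t [-0.001 -0.039 -0.262] a [-0.     0.001 -0.   ]
```

```bash
python3 -m jog '[{"tx":0,"ty":-0.01,"tz":-0.066,"ax":0,"ay":0,"az":0,"hand":0.3},{"tx":0,"ty":-0.02,"tz":-0.13,"ax":0,"ay":0,"az":0,"hand":0.3},{"tx":0,"ty":-0.04,"tz":-0.262,"ax":0,"ay":0,"az":0,"hand":0.3},{"tx":0,"ty":-0.04,"tz":-0.262,"ax":0,"ay":0,"az":0,"hand":0.3},{"tx":0,"ty":-0.04,"tz":-0.262,"ax":0,"ay":0,"az":0,"hand":0.3}]' 80
python3 go.py 581 187 300 180 0 -7
python3 - <<'E'
from bench import *
import cv2,pickle
for n in("side",):
    d=snapshot(n);pickle.dump(d,open(f"{n}5.pkl","wb"))
    a=d["pixels"][130:250,270:420,::-1];cv2.imwrite(f"pics/{n}5.png",cv2.resize(a,None,fx=5,fy=5,interpolation=2))
E
```

```text
time: 5.73
tool_pos: [579.9, 159.2, 259.8]
tcp_rot: [-171.0, -0.3, -7.0]
ft_force: [-0.2, 0.9, -0.4]
finger_gap: 41.1
5.7333 [579.9 159.2 259.8] [-170.99   -0.26   -7.  ] [-0.2  0.9 -0.4] [-0.05  0.05 -0.04] 41.1
t [-0.014 -0.225 -0.236] a [-0.2   -0.006  0.   ]
```

View pics/side5.png

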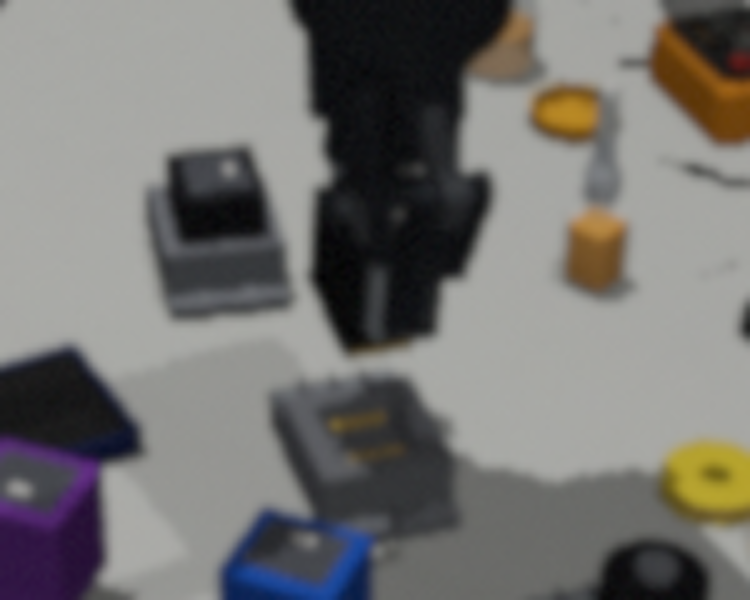

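The relay is clear of the socket; its plug is visible at crop (380,345) and the well is empty. I'll level it, rise, and carry it to the tray.

```bash
python3 -m jog '[{"tx":0,"ty":-0.1,"tz":-0.15,"ax":-0.1,"ay":0,"az":0,"hand":0.3},{"tx":-0.01,"ty":-0.225,"tz":-0.24,"ax":-0.2,"ay":0,"az":0,"hand":0.3},{"tx":-0.01,"ty":-0.225,"tz":-0.24,"ax":-0.2,"ay":0,"az":0,"hand":0.3},{"tx":-0.01,"ty":-0.225,"tz":-0.24,"ax":-0.2,"ay":0,"az":0,"hand":0.3}]' 80
python3 go.py 444.3 265 300 180 0 -7
```

```text
time: 6.12
tool_pos: [580.8, 187.6, 298.2]
tcp_rot: [-180.0, -0.1, -6.9]
ft_force: [0.1, 0.7, -1.9]
finger_gap: 41.3
6.1167 [580.8 187.6 298.2] [-1.7996e+02 -7.0000e-02 -6.8800e+00] [ 0.1  0.7 -1.9] [-0.06 -0.02  0.05] 41.3
t [-0.965 -0.403 -0.013] a [-0.001 -0.001  0.003]
```

```bash
python3 -m jog '[{"tx":-0.12,"ty":-0.05,"tz":-0.01,"ax":0,"ay":0,"az":0,"hand":0.3},{"tx":-0.36,"ty":-0.15,"tz":-0.01,"ax":0,"ay":0,"az":0,"hand":0.3},{"tx":-0.6,"ty":-0.25,"tz":-0.01,"ax":0,"ay":0,"az":0,"hand":0.3},{"tx":-0.84,"ty":-0.35,"tz":-0.01,"ax":0,"ay":0,"az":0,"hand":0.3},{"tx":-0.96,"ty":-0.4,"tz":-0.01,"ax":0,"ay":0,"az":0,"hand":0.3}]' 80
python3 -m jog '[{"tx":0,"ty":0,"tz":0,"ax":0,"ay":0,"az":0,"hand":0.3},{"tx":0,"ty":0,"tz":0,"ax":0,"ay":0,"az":0,"hand":0.3}]' 80
python3 go.py 444.3 265 230 180 0 -7
python3 - <<'E'
from bench import *
import cv2,pickle
for n in("side","top"):
    d=snapshot(n);pickle.dump(d,open(f"{n}6.pkl","wb"))
    a=d["pixels"][120:270,200:400,::-1];cv2.imwrite(f"pics/{n}6.png",cv2.resize(a,None,fx=4,fy=4,interpolation=2))
E
```

```text
time: 6.53
tool_pos: [441.4, 263.8, 296.5]
tcp_rot: [180.0, 0.3, -7.0]
ft_force: [-0.2, 0.5, -1.3]
finger_gap: 41.0
time: 6.7
tool_pos: [443.8, 263.2, 297.6]
tcp_rot: [179.9, 0.1, -6.9]
ft_force: [0.7, 0.2, -0.5]
finger_gap: 41.4
6.7 [443.8 263.2 297.6] [ 1.7995e+02  1.5000e-01 -6.9400e+00] [ 0.7  0.2 -0.5] [ 0.06  0.   -0.01] 41.4
t [ 0.003 -0.013  0.451] a [0.001 0.003 0.001]
```

View pics/side6.png

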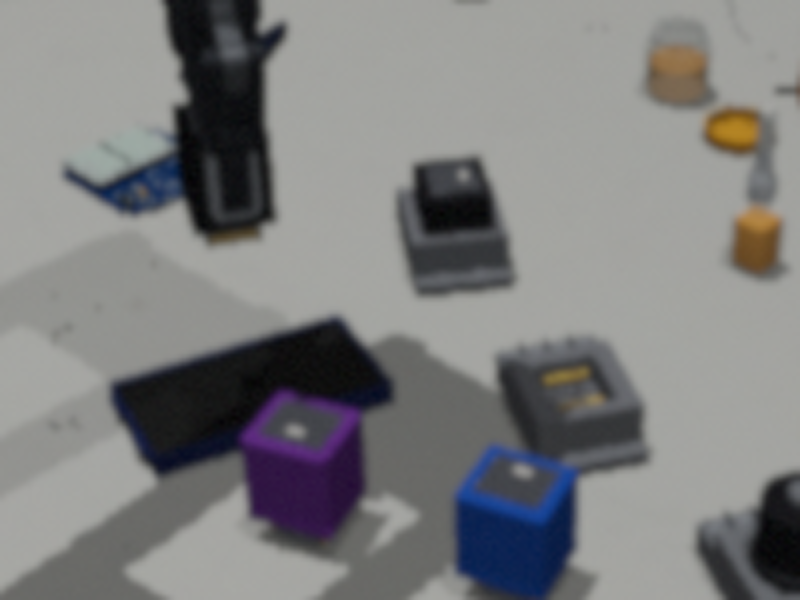

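The relay hangs upright at crop (225,180), and the purple one is clear of the landing spot. I'll descend to the mat.

```bash
python3 -m jog '[{"tx":0,"ty":0,"tz":0.1,"ax":0,"ay":0,"az":0,"hand":0.3},{"tx":0,"ty":0,"tz":0.3,"ax":0,"ay":0,"az":0,"hand":0.3},{"tx":0,"ty":0,"tz":0.45,"ax":0,"ay":0,"az":0,"hand":0.3},{"tx":0,"ty":0,"tz":0.53,"ax":0,"ay":0,"az":0,"hand":0.3},{"tx":0,"ty":0,"tz":0.56,"ax":0,"ay":0,"az":0,"hand":0.3}]' 80
python3 -m jog '[{"tx":0,"ty":0,"tz":0,"ax":0,"ay":0,"az":0,"hand":0.3},{"tx":0,"ty":0,"tz":0,"ax":0,"ay":0,"az":0,"hand":0.3}]' 80
python3 go.py 444.3 265 206 180 0 -7
```

```text
time: 7.22
tool_pos: [444.7, 262.1, 212.4]
tcp_rot: [179.8, 0.2, -7.1]
ft_force: [-0.4, 0.6, -1.2]
finger_gap: 41.2
time: 7.38
tool_pos: [445.9, 263.3, 216.2]
tcp_rot: [180.0, -0.0, -7.1]
ft_force: [0.4, 0.5, 0.0]
finger_gap: 41.4
7.3833 [445.9 263.3 216.2] [ 1.7998e+02 -3.0000e-02 -7.0700e+00] [0.4 0.5 0. ] [-0.08  0.04  0.  ] 41.4
t [-0.012 -0.01   0.068] a [ 0.    -0.001 -0.002]
```

```bash
python3 -m jog '[{"tx":0,"ty":-0.01,"tz":0.015,"ax":0,"ay":0,"az":0,"hand":0.3},{"tx":0,"ty":-0.01,"tz":0.03,"ax":0,"ay":0,"az":0,"hand":0.3},{"tx":0,"ty":-0.01,"tz":0.04,"ax":0,"ay":0,"az":0,"hand":0.3},{"tx":0,"ty":-0.01,"tz":0.05,"ax":0,"ay":0,"az":0,"hand":0.3},{"tx":0,"ty":-0.01,"tz":0.05,"ax":0,"ay":0,"az":0,"hand":0.3}]' 80
python3 -m jog '[{"tx":0,"ty":0,"tz":0.005,"ax":0,"ay":0,"az":0,"hand":0.3},{"tx":0,"ty":0,"tz":0.01,"ax":0,"ay":0,"az":0,"hand":0.3},{"tx":0,"ty":0,"tz":0.01,"ax":0,"ay":0,"az":0,"hand":0.3}]' 80
python3 go.py
```

```text
time: 7.8
tool_pos: [445.2, 264.9, 207.9]
tcp_rot: [180.0, -0.0, -7.0]
ft_force: [-1.0, -0.4, -0.8]
finger_gap: 41.3
time: 8.05
tool_pos: [445.2, 264.9, 206.3]
tcp_rot: [180.0, 0.0, -7.0]
ft_force: [0.1, 0.5, -0.9]
finger_gap: 41.2
8.05 [445.2 264.9 206.3] [ 1.7995e+02  1.0000e-02 -7.0300e+00] [ 0.1  0.5 -0.9] [ 0.05 -0.02 -0.01] 41.2
```

No contact yet. I'll continue down in small steps.

```bash
python3 -m jog '[{"tx":0,"ty":0,"tz":0.005,"ax":0,"ay":0,"az":0,"hand":0.3},{"tx":0,"ty":0,"tz":0.008,"ax":0,"ay":0,"az":0,"hand":0.3},{"tx":0,"ty":0,"tz":0.008,"ax":0,"ay":0,"az":0,"hand":0.3},{"tx":0,"ty":0,"tz":0.008,"ax":0,"ay":0,"az":0,"hand":0.3}]' 80
python3 go.py
python3 -m jog '[{"tx":0,"ty":0,"tz":0.004,"ax":0,"ay":0,"az":0,"hand":0.3},{"tx":0,"ty":0,"tz":0.007,"ax":0,"ay":0,"az":0,"hand":0.3},{"tx":0,"ty":0,"tz":0.007,"ax":0,"ay":0,"az":0,"hand":0.3}]' 80
python3 go.py
```

```text
time: 8.38
tool_pos: [445.4, 264.9, 205.6]
tcp_rot: [180.0, -0.0, -7.0]
ft_force: [-1.8, -1.5, 3.3]
finger_gap: 40.9
8.3833 [445.4 264.9 205.6] [ 1.7996e+02 -1.0000e-02 -7.0300e+00] [-1.8 -1.5  3.3] [-0.19  0.36 -0.01] 40.9
time: 8.63
tool_pos: [445.5, 264.9, 205.5]
tcp_rot: [179.9, -0.0, -7.0]
ft_force: [-6.8, -4.1, 15.2]
finger_gap: 41.2
8.6333 [445.5 264.9 205.5] [179.95  -0.    -7.03] [-6.8 -4.1 15.2] [-0.67  1.32 -0.02] 41.2
```

Contact came at the predicted height, with 15 N. I'll ease off about 1 mm, then open to about 60 mm.

```bash
python3 -m jog '[{"tx":0,"ty":0,"tz":-0.006,"ax":0,"ay":0,"az":0,"hand":0.3},{"tx":0,"ty":0,"tz":-0.006,"ax":0,"ay":0,"az":0,"hand":0.3},{"tx":0,"ty":0,"tz":-0.006,"ax":0,"ay":0,"az":0,"hand":0.55},{"tx":0,"ty":0,"tz":-0.006,"ax":0,"ay":0,"az":0,"hand":0.65},{"tx":0,"ty":0,"tz":-0.006,"ax":0,"ay":0,"az":0,"hand":0.75}]' 40
python3 -m jog '[{"tx":0,"ty":0,"tz":0,"ax":0,"ay":0,"az":0,"hand":0.75},{"tx":0,"ty":0,"tz":0,"ax":0,"ay":0,"az":0,"hand":0.75},{"tx":0,"ty":0,"tz":0,"ax":0,"ay":0,"az":0,"hand":0.75}]' 40
python3 go.py
python3 - <<'E'
from bench import *
import cv2,pickle
for n in("side","top"):
    d=snapshot(n);pickle.dump(d,open(f"{n}7.pkl","wb"))
    a=d["pixels"][140:290,190:390,::-1];cv2.imwrite(f"pics/{n}7.png",cv2.resize(a,None,fx=4,fy=4,interpolation=2))
E
```

```text
time: 9.05
tool_pos: [445.2, 264.8, 204.8]
tcp_rot: [179.9, 0.0, -7.0]
ft_force: [-0.5, -0.4, -0.4]
finger_gap: 64.0
time: 9.3
tool_pos: [445.3, 264.8, 205.0]
tcp_rot: [179.9, 0.0, -7.0]
ft_force: [0.4, -0.4, 0.6]
finger_gap: 63.9
9.3 [445.3 264.8 205. ] [ 1.7995e+02  1.0000e-02 -7.0400e+00] [ 0.4 -0.4  0.6] [ 0.03  0.07 -0.01] 63.9
```

View pics/side7.png

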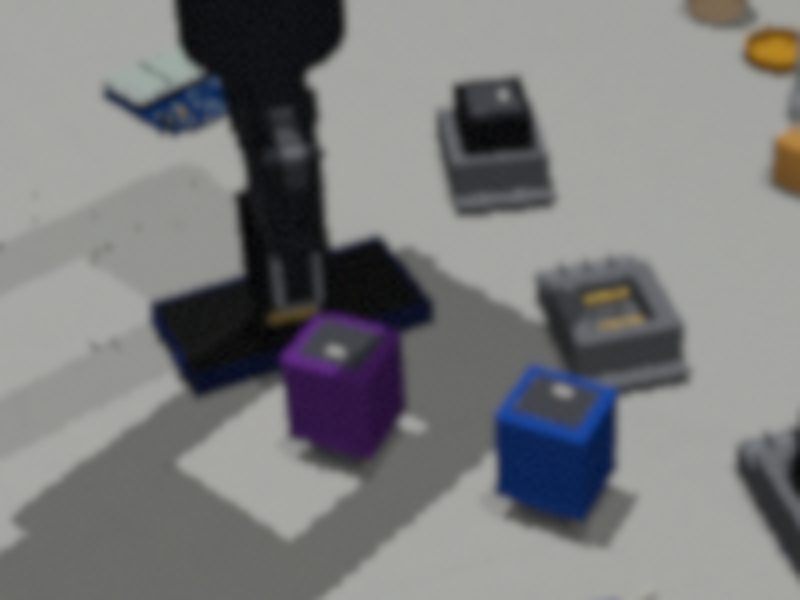

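View pics/top7.png

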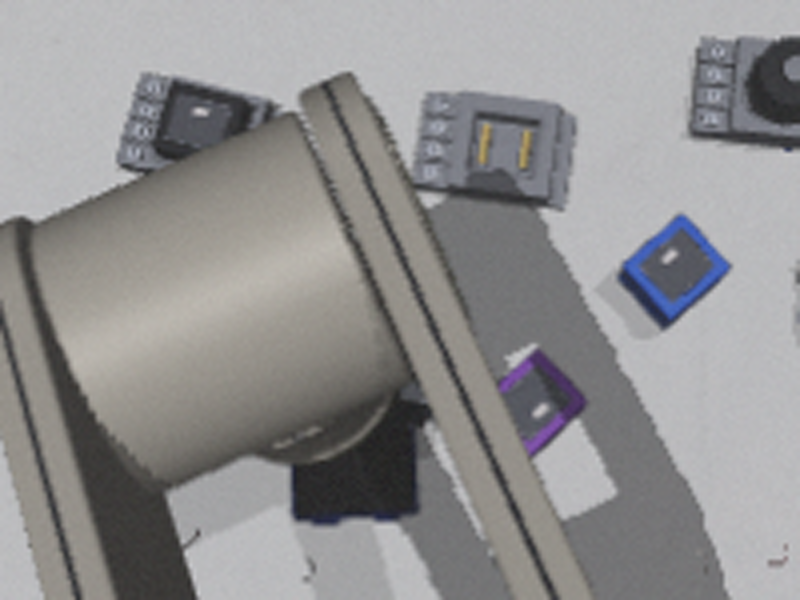

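The relay is standing in the tray, with its plug at crop (290,315) on the mat, and it's been released. I'll retreat straight up, slowly at first.

```bash
python3 -m jog '[{"tx":0,"ty":0,"tz":-0.05,"ax":0,"ay":0,"az":0,"hand":0.75},{"tx":0,"ty":0,"tz":-0.15,"ax":0,"ay":0,"az":0,"hand":0.75},{"tx":0,"ty":0,"tz":-0.3,"ax":0,"ay":0,"az":0,"hand":0.75},{"tx":0,"ty":0,"tz":-0.5,"ax":0,"ay":0,"az":0,"hand":0.75},{"tx":0,"ty":0,"tz":-0.75,"ax":0,"ay":0,"az":0,"hand":0.75}]' 40
python3 -m jog '[{"tx":0.25,"ty":0.25,"tz":-0.1,"ax":0,"ay":0,"az":0,"hand":0.75},{"tx":0.5,"ty":0.5,"tz":-0.2,"ax":0,"ay":0,"az":0,"hand":0.75},{"tx":0.7,"ty":0.7,"tz":-0.3,"ax":0,"ay":0,"az":0,"hand":0.75},{"tx":0.9,"ty":0.9,"tz":-0.3,"ax":0,"ay":0,"az":0,"hand":0.75},{"tx":0.9,"ty":0.9,"tz":-0.3,"ax":0,"ay":0,"az":0,"hand":0.75}]' 40
python3 -m jog '[{"tx":0,"ty":0.25,"tz":0,"ax":0,"ay":0,"az":0,"hand":0.75},{"tx":0,"ty":0.5,"tz":0,"ax":0,"ay":0,"az":0,"hand":0.75},{"tx":0,"ty":0.7,"tz":0,"ax":0,"ay":0,"az":0,"hand":0.75},{"tx":0,"ty":0.9,"tz":0,"ax":0,"ay":0,"az":0,"hand":0.75},{"tx":0,"ty":0.9,"tz":0,"ax":0,"ay":0,"az":0,"hand":0.75}]' 40
python3 -m jog '[{"tx":0,"ty":0,"tz":0,"ax":0,"ay":0,"az":0,"hand":0.75},{"tx":0,"ty":0,"tz":0,"ax":0,"ay":0,"az":0,"hand":0.75}]' 40
python3 - <<'E'
from bench import *
import cv2,pickle,numpy as np
from h import *
for n in("side","top"):
    d=snapshot(n);pickle.dump(d,open(f"{n}8.pkl","wb"))
    a=d["pixels"][140:290,190:390,::-1];cv2.imwrite(f"pics/{n}8.png",cv2.resize(a,None,fx=4,fy=4,interpolation=2))
    C=cloud(d);m=(C[...,2]>62)&(C[...,2]<80)&(abs(C[...,0]-445)<50)&(abs(C[...,1]-265)<45);p=C[m]
    print(n,len(p),len(p) and (np.median(p,0),cv2.minAreaRect(p[:,:2].astype(np.float32)),np.linalg.lstsq(np.c_[p[:,:2]-p[:,:2].mean(0),np.ones(len(p))],p[:,2],rcond=None)[0]))
E
```

```text
time: 9.82
tool_pos: [444.3, 264.5, 317.1]
tcp_rot: [179.8, 0.2, -7.0]
ft_force: [0.5, 0.0, 0.2]
finger_gap: 64.1
time: 10.23
tool_pos: [564.4, 111.9, 365.1]
tcp_rot: [180.0, -0.2, -7.1]
ft_force: [0.9, 0.7, -0.0]
finger_gap: 64.1
time: 10.65
tool_pos: [545.7, -24.0, 363.5]
tcp_rot: [179.8, -0.0, -7.3]
ft_force: [-0.1, -0.2, -0.5]
finger_gap: 64.1
time: 10.82
tool_pos: [546.2, -19.3, 363.3]
tcp_rot: [180.0, -0.0, -7.1]
ft_force: [0.0, -0.1, 0.3]
finger_gap: 64.2
side 325 (array([444.19740128, 257.84724501,  70.21308044]), ((445.0443420410156, 263.0238952636719), (45.620243072509766, 37.79726791381836), 83.2261962890625), array([2.23332719e-02, 9.17135475e-02, 6.94559847e+01]))
top 410 (array([443.58946789, 265.54837913,  70.28550948]), ((444.1405944824219, 266.2464599609375), (42.219356536865234, 38.162269592285156), 82.36469268798828), array([1.30466570e-02, 2.03856318e-03, 7.02272597e+01]))
```

View pics/side8.png

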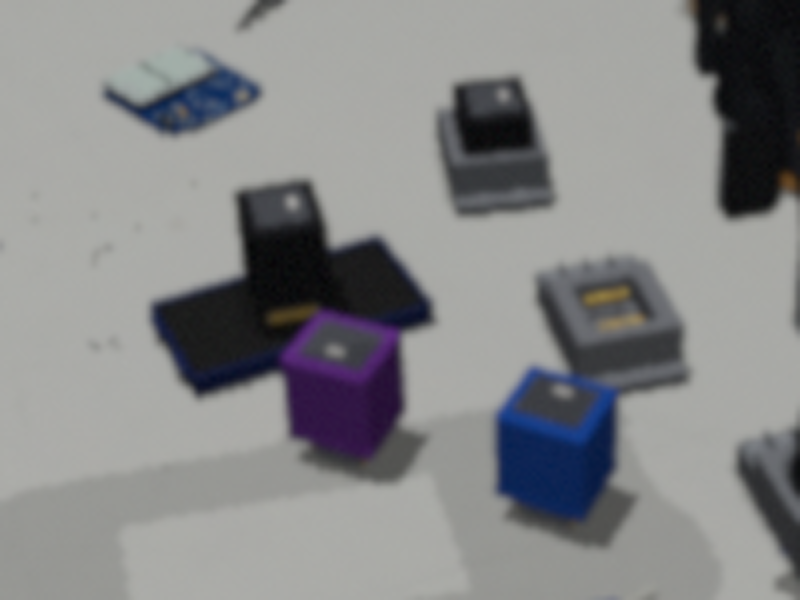

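View pics/top8.png

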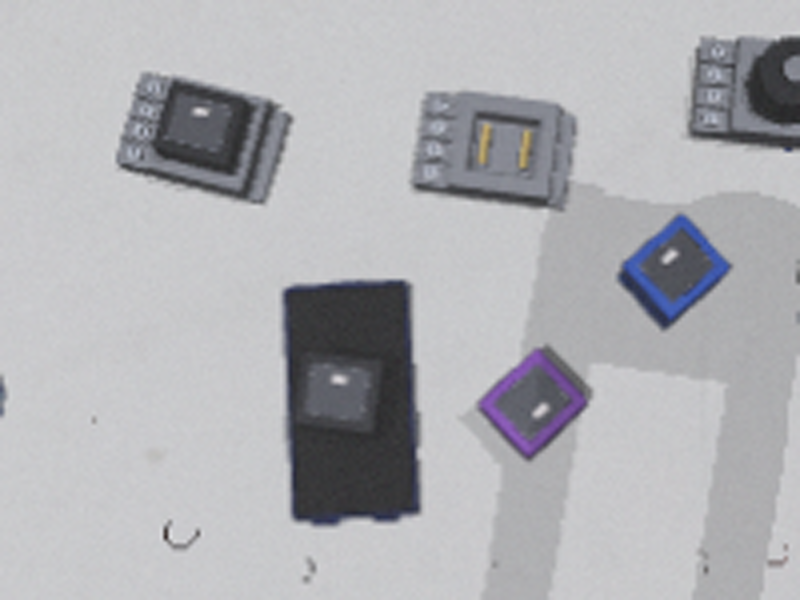

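The relay stands upright in the tray at (444,266) with its top at z≈70 (24+46) and a tilt under 1° in the top view. The arm is well clear, so I'm handing in.

```bash
python3 -c "
from bench import *
print(hand_in())"
```

```text
the job is handed in; nothing more can be done
None
```

The relay is out of its socket, standing upright in the tray and released. I handed the job in at about 11 s; no verdict was reported.

**Rocking:** I gripped the cover on its ±y faces and leaned it 13° toward the screw terminals about its lower +y edge. I then leaned it about 9° the other way about the raised -y edge, so the freed side would not be pushed back in. At that point the computed relay origin was about 38 mm above the desk (limit 42 mm). The contact force had dropped to about zero, so I lifted it out. The angles and height come from the tool pose, assuming the relay did not slip in the grip; I did not measure them directly on the relay.

**Placing:** I lowered it until it touched the mat at the expected height, pressing with about 15 N. Then I eased off, opened the gripper and moved clear.

**Last checks:**
- **Position:** the top camera puts the relay's centre within about 1 mm of the tray's middle.
- **Height:** the top face is at z ≈ 70 mm, as expected for standing on the mat.
- **Tilt:** the top view gives under 1°. The side view gave about 5° and a centre about 3 mm off in y. I put that down to part of the relay's side face being counted as its top, and it is still within the 11° limit.

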